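# Start a polishing batch of banjo bracket shoes

## Robot

A 7-joint arm with a two-finger parallel gripper is mounted at the origin on the work surface. World frame = base frame: x ahead of the robot, y to its left, z up, the work surface at z = 0. Lengths are in mm, angles in rad, forces in N, time in s.
With the tool pointing down it reaches from about 425 to 875 mm from the base axis. Payload 4.7 kg.
Tool frame: the origin (TCP) lies on the centre line of the jaws, within the pads' length; the fingertips stand 19 mm ahead of it and the grasp point (between the pads) is the TCP (robot.tips_ahead is the distance from the TCP to the fingertips, in mm); z points along the fingers, y is the line along which they close (so a half turn about z gives the same grasp; the last joint's range is limited). The gripper opens to 85 mm and grips with 20 to 120 N. Pads are 22 mm wide; open, the fingers measure 114 mm over their backs; the gripper's body (76 mm by 85 mm) begins 54 mm behind the grasp point. The pads swing forward as they close: fully open they stand 13 mm farther back than shut.
Start: joints at [1.292, 0.321, -0.07, 1.45, 0.023, 1.371, -0.057], TCP at [187.592, -622.36, 250.349] pointing down, gripper open.
Joint ranges: [-2.86, 2.86], [-0.3, 2.09], [-1.38, 1.24], [0.06, 2.45], [-1.56, 4.7], [0.09, 2.05], [-2.69, 2.69]. Speed limits (rad/s): [2.57, 2.57, 3.14, 3.14, 3.14, 3.14, 3.14].

## Interface

Orientations are given as a 3x3 rotation matrix whose columns are the frame's x, y, z axes.
In Python, from workcell import robot gives the robot as it stands.
- The arm moves only by the tool move_arm, never from a script. Its argument "rows" is a list of rows, each a list of 3 entries, a list of its own where there are three numbers: the shift along the tool's x, y, z each as a share of 0.02 m, from -1 to 1, then the turn about the tool's z as a share of 0.12 rad, from -1 to 1, then the opening, from -1 (shut) to 1 (fully open), so that 0 is half open. A call has 1 to 8 rows; each row shifts and turns the commanded pose from where the row before left it, along the tool's axes as they then stand; what a row does not reach is not made up. A row lasts 1/8 s, in which the tool goes at most 62.5 mm and 10.7 degrees, less where a joint would pass 70% of its speed; a pose out of reach is approached as far as the arm can. A call with a number of a shift or a turn outside -1 to 1 is refused whole. A call with a gripper value outside its range is refused whole. The fingers move at their own pace and stop on an object; "squeeze" is the grip in N (left out, the last holds). Time passes only in rows, so rows that do not move let the fingers close. It gives the time, the measured TCP pose, the force, the opening and the grip force at its end, in the units of the state.
- robot.read_state(): the state, without advancing time (a new reading comes with each control period).
- robot.grab_frame(name): name is "side" or "top"; returns the picture (400x640x3 uint8, red, green, blue); there is no depth.
- robot.camera_params(name): a dict with "fx", "fy", "cx", "cy" (pixels), "eye" and "attitude" of the camera in the world. Camera axes: x right, y down, z forward; pixel columns grow to the right and rows downward; lengths in mm; the calibration is good to about 2 mm. A picture is of the moment at which its call begins. camera_params takes no time and is no camera call.
- robot.job_done(): hands the job in; it is judged then, once.
Trained networks look in the newest picture that a camera, given by its name, has taken for a name from the list of things; names that differ only in an ending like _2 or _b are one class to them, and where a whole thing is asked for, a point or a joint stands for the part that bears it (a point fixed in the world has none). Each returns a list of dicts, best first, with "confidence" (0 to 1); they miss things now and then, are a little off and sometimes report something else, mostly with a low value. They report only what shows in the picture. A call takes as long as a camera call. They do not tell look-alikes from the thing itself.
- robot.search_frame(camera, query): "point" ([column, row] in pixels, amid what is visible of it).
- robot.masks_of(camera, query): "pixels" (400x640 bool, what is visible of it) and "point" ([column, row] in pixels, amid what is visible of it).
The state is a dict: "clock": time; "joints": joint angles; "joint_vel": joint speeds; "joint_torque": joint torques, N m; "tool_pos": TCP position; "orientation": TCP orientation; "force": force on the tool from outside, world axes, zero at the start; "ft_torque": the same for the moment, N m; "gripper_width": opening from 0.0 (shut) to 1.0 (fully open); "grip_force": force on a finger pad.
Only numpy, scipy, OpenCV 4.12 (cv2) and the standard library are available. Lean on these libraries where they do the work, as an engineer would, in place of code of your own. Each camera call takes 0.05 s, during which the arm holds its last target. There are 200 camera calls.

## Task

Start a polishing batch: first turn the run counter's reset knob anticlockwise, fully back to its zero stop, then put every brass bracket shoe into the polisher's tub so that each lies on the tub floor and none on top of another. Then key in the programme one key at a time, each fully down and up again: blue, yellow, blue again, green; never press the red stop key. Last, push the start lever away from the robot to its stop and let it spring back; the shoes stay in the tub and the other things on the bench stay where they are.

Things in the scene. Friction and masses are not known exactly. Their poses are not given: they have to be found in the camera images.
- tub_floor (a point): Centre of the tub's inner floor, 29 mm above the bench. The tub is an open grey tray with a black rubber floor on a blue base (the polisher), fixed; outside 200 (its x) by 180 (its y) mm, inside 190 by 170 mm, walls 5 mm thick, rim 46 mm above the inner floor (75 mm above the bench). z up; x, y along its sides, so its yaw gives how it is turned.
- console: Fixed grey control box, 220 (its x) by 200 (its y) by 50 mm high, origin at the centre of its underside. Four keys stand in a row near its robot-side edge (its -x side), the counter knob on the far left (+x, +y), the start lever on the far right (+x, -y). Its yaw gives how the box is turned.
- counter (a joint): Run counter's reset knob, angle in rad: 0 at the zero stop, grows as it is turned clockwise seen from above (limit 2.6). It starts somewhere between 0.7 and 1.9 and stays where it is left (friction about 0.03 N m). At 0 its grip bar lies along the console's x axis, in line with the red tick on the white dial plate.
- counter_grip (a point): Point on the knob's vertical axis at the height to grip. The grip is an upright bar, 14 mm thick, 42 mm long, 32 mm high (from 12 to 44 mm above the console's top); this point lies 37 mm above the console's top, 7 mm below the bar's top; at joint value q it is turned by q clockwise from the console's x axis.
- lever (a joint): Start lever, angle in rad: 0 at rest, 1.2 at its stop. At rest it leans 0.6 rad from upright towards the console's -x side (to the robot); it swings towards the console's +x (away from the robot) and ends leaning 0.6 rad that way. A spring returns it when it is let go; about 4 N at the knob ball holds it on the stop.
- lever_tip (a point): Centre of the black ball (24 mm across) on the end of the lever, about 142 mm above the bench at rest and at the stop, 157 mm when upright. The arm is a 10 mm steel rod; from pivot to ball centre 85 mm.
- lever_pivot (a point): The lever's pivot, on the console between two dark lugs (30 mm long, top 80 mm above the bench); axis along the console's y, 72 mm above the bench.
- key_blue_top (a point): Centre of the top face of the blue key: a round spring key 26 mm across standing 10 mm proud of a black housing 42 mm across; its top is 72 mm above the bench; press straight down. The four keys stand in a row 50 mm apart, in an order that changes from start to start.
- key_blue (a joint): Travel of the blue key in m: 0 up, 0.006 fully down (about 4 N); springs back up when let go.
- key_yellow_top (a point): Centre of the top face of the yellow key: a round spring key 26 mm across standing 10 mm proud of a black housing 42 mm across; its top is 72 mm above the bench; press straight down. The four keys stand in a row 50 mm apart, in an order that changes from start to start.
- key_yellow (a joint): Travel of the yellow key in m: 0 up, 0.006 fully down (about 4 N); springs back up when let go.
- key_green_top (a point): Centre of the top face of the green key: a round spring key 26 mm across standing 10 mm proud of a black housing 42 mm across; its top is 72 mm above the bench; press straight down. The four keys stand in a row 50 mm apart, in an order that changes from start to start.
- key_green (a joint): Travel of the green key in m: 0 up, 0.006 fully down (about 4 N); springs back up when let go.
- key_red_top (a point): Centre of the top face of the red key: a round spring key 26 mm across standing 10 mm proud of a black housing 42 mm across; its top is 72 mm above the bench; press straight down. This is the stop key: leave it alone. The four keys stand in a row 50 mm apart, in an order that changes from start to start.
- key_red (a joint): Travel of the red key in m: 0 up, 0.006 fully down (about 4 N); springs back up when let go.
- shoe1_center (a point): Centre of a brass bracket shoe (half-way up), 100 g: a stepped block 44 mm long (its x), 20 mm wide (its y), 24 mm high (z up) over the middle 24 mm of its length and 14 mm high at both ends. It starts upright on the grey felt pad (4 mm thick) on the left. None when this shoe is absent.
- shoe2_center (a point): Centre of a brass bracket shoe (half-way up), 100 g: a stepped block 44 mm long (its x), 20 mm wide (its y), 24 mm high (z up) over the middle 24 mm of its length and 14 mm high at both ends. It starts upright on the grey felt pad (4 mm thick) on the left. None when this shoe is absent.
- shoe3_center (a point): Centre of a brass bracket shoe (half-way up), 100 g: a stepped block 44 mm long (its x), 20 mm wide (its y), 24 mm high (z up) over the middle 24 mm of its length and 14 mm high at both ends. It starts upright on the grey felt pad (4 mm thick) on the left. None when this shoe is absent.
- shoe4_center (a point): Centre of a brass bracket shoe (half-way up), 100 g: a stepped block 44 mm long (its x), 20 mm wide (its y), 24 mm high (z up) over the middle 24 mm of its length and 14 mm high at both ends. It starts upright on the grey felt pad (4 mm thick) on the left. None when this shoe is absent.
- glue_center (a point): Bystander: white glue bottle with a red cap, 52 mm across, 140 mm high; point half-way up.
- jar_center (a point): Bystander: amber jar with a black lid, 64 mm across, 70 mm high; point half-way up.
- sanding_block_center (a point): Bystander: cork sanding block, 70 by 110 by 30 mm high; point half-way up.
Not all that is in view belongs to the job. Leave any purple or white look-alike of the part that bears shoe4_center alone. Leave any purple or turquoise look-alike of the part that bears shoe3_center alone.

How it is judged:
By the outcome, as a careful person would: the job done as asked, in the order asked, and still so for the second after the job is handed in, with the robot touching nothing.
Of shoe1, shoe2, shoe3, shoe4 only 2 to 4 are there at a start; the rules pass over those that are not, and their reading is None.
At some moment in a run one of shoe1, shoe2, shoe3, shoe4 may be knocked a few centimetres aside while the robot is not near it.
Once in a run the grip may slacken for a moment while it holds something.
It also fails if it takes over 210 s, if anything falls off the work surface, if the arm or the gripper's body presses on something with over 40 N, if the wrist force passes 120 N, or if a joint passes its speed limit or range.

## Working session

There is one attempt and no reset: what is moved stays moved. The work goes in short steps, Python scripts to look and compute and a tool call to move; the robot and the scene stay as the last step left them, time stands still between calls to the robot, and variables do not carry over. Pictures are saved under pics/ and viewed, at most 14 in all, crops included, and the job is handed in when it is done.

Besides the shell and the picture viewer there is one more tool, called as name([rows], argument=value, ...), one row to a line, values as JSON. move_arm: Moves the arm, as the interface text tells. Shift numbers are shares of 0.02 m and turn numbers shares of 0.12 rad, none past 1 either way. Its arguments: {"type":"object","properties":{"rows":{"type":"array","items":{"type":"array"}},"squeeze":{"type":"number"}},"required":["rows"]}

```bash
mkdir -p pics; ls; python3 - <<'E'
from workcell import robot
import cv2
for n in("top","side"):
    im=robot.grab_frame(n); cv2.imwrite(f"pics/{n}0.png",im[:,:,::-1]); print(robot.camera_params(n))
s=robot.read_state();print(s)
for q in["tub_floor","console","counter","counter_grip","lever_tip","key_blue_top","key_yellow_top","key_green_top","key_red_top","shoe1_center","shoe3_center","shoe4_center","glue_center","jar_center"]:
    for n in("top","side"):
        print(q,n,[(round(d["confidence"],2),[round(float(x),1) for x in d["point"]]) for d in robot.search_frame(n,q)])
E
```

```text
pics
{'fx': 372.2906393868987, 'fy': 372.2906393868987, 'cx': 313.8027696888841, 'cy': 199.47750810298766, 'eye': array([ 411.13257581,   66.13628365, 1299.98357798]), 'attitude': array([[ 0.02158357, -0.98841199,  0.15025272],
       [-0.99972416, -0.02272951, -0.0059134 ],
       [ 0.00926005, -0.15008364, -0.98862994]])}
{'fx': 411.85107628282543, 'fy': 411.85107628282543, 'cx': 324.929826878612, 'cy': 203.81455361453072, 'eye': array([418.06370425, 764.24976218, 914.52005034]), 'attitude': array([[-0.97420038, -0.15591655,  0.16316754],
       [-0.22506932,  0.72455829, -0.65142849],
       [-0.01665591, -0.67134589, -0.740957  ]])}
{'clock': 0.1, 'joints': array([ 1.29208437,  0.32174873, -0.07003978,  1.45152037,  0.02259232,
        1.37079848, -0.05687883]), 'joint_vel': array([ 0.00047571, -0.0025553 ,  0.000483  , -0.00327135,  0.00137074,
       -0.00057087, -0.00062937]), 'joint_torque': array([-3.13973133e-04, -4.94878721e+01, -3.83970710e-01, -3.15208054e+01,
        1.32266580e-02,  7.54875859e-03, -2.76405331e-05]), 'tool_pos': array([ 187.42693051, -621.93912431,  24
[... 1083 characters left out ...]
0.63, [410.4, 243.2])]
key_red_top side [(0.49, [386.2, 146.6])]
shoe1_center top []
shoe1_center side [(0.74, [386.0, 155.9]), (0.53, [358.4, 340.3])]
shoe3_center top [(0.74, [384.0, 206.4]), (0.52, [254.0, 203.6]), (0.48, [296.5, 159.9]), (0.39, [228.3, 168.1])]
shoe3_center side [(0.72, [244.3, 314.6]), (0.69, [386.7, 154.1]), (0.63, [307.7, 290.9]), (0.45, [263.9, 239.5])]
shoe4_center top [(0.43, [188.5, 209.9]), (0.32, [418.9, 217.3])]
shoe4_center side [(0.71, [312.6, 337.6]), (0.55, [292.2, 383.4]), (0.48, [242.7, 358.1])]
glue_center top [(0.81, [265.6, 160.3])]
glue_center side [(0.74, [257.6, 257.4])]
jar_center top [(0.6, [332.0, 158.1])]
jar_center side [(0.77, [277.4, 199.5])]
```

```bash
python3 - <<'E'
import cv2
for n,r in(("top",(130,270,170,440)),("side",(110,400,200,500))):
    im=cv2.imread(f"pics/{n}0.png")[r[0]:r[1],r[2]:r[3]]
    k=2.9 if n=="top" else 2
    cv2.imwrite(f"pics/{n}0c.png",cv2.resize(im,None,fx=k,fy=k,interpolation=cv2.INTER_CUBIC))
E
```

```text
(no output)
```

View pics/top0c.png

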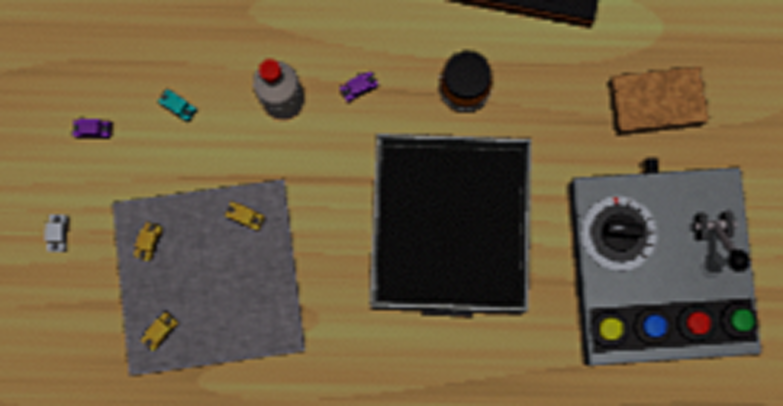

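View pics/side0c.png

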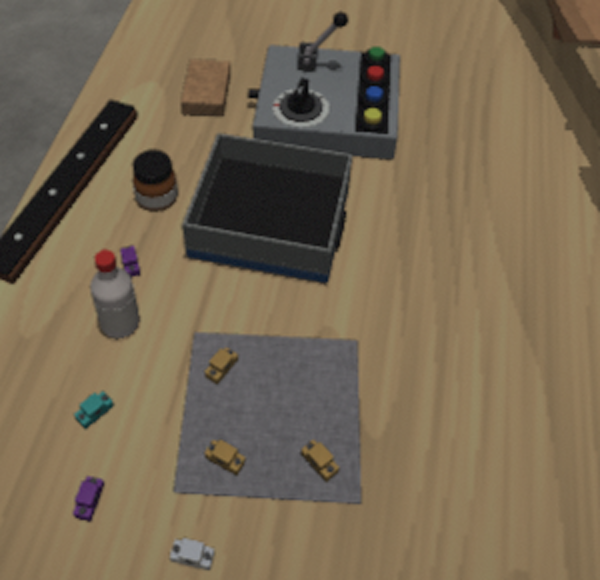

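The top picture shows three brass shoes on the grey pad at about (221,213), (254,204) and (225,244). The look-alikes are purple (202,174), turquoise (231,166), purple (294,160) and white (189,210), all off the pad. The keys from left to right are yellow, blue, red, green along row 243, and the knob bar lies nearly across, at about (384,210).

```bash
cat > h.py <<'E'
import numpy as np,cv2
from workcell import robot
P={n:robot.camera_params(n) for n in("top","side")}
def ray(n,uv):
    p=P[n];d=np.array([(uv[0]-p["cx"])/p["fx"],(uv[1]-p["cy"])/p["fy"],1]);return p["eye"],p["attitude"]@d
def at(n,uv,z):
    e,d=ray(n,uv);return (e+d*(z-e[2])/d[2])[:2]
def proj(n,X):
    p=P[n];c=p["attitude"].T@(np.asarray(X,float)-p["eye"]);return np.array([p["fx"]*c[0]/c[2]+p["cx"],p["fy"]*c[1]/c[2]+p["cy"]])
def blobs(im,lo,hi,amin=8):
    m=cv2.inRange(cv2.cvtColor(im,cv2.COLOR_RGB2HSV),np.array(lo),np.array(hi))
    n,l,s,c=cv2.connectedComponentsWithStats(m)
    return [(s[i,4],c[i],l==i) for i in range(1,n) if s[i,4]>=amin]
E
python3 - <<'E'
from h import *
T=cv2.imread("pics/top0.png")[:,:,::-1].copy();S=cv2.imread("pics/side0.png")[:,:,::-1].copy()
np.set_printoptions(precision=1,suppress=True)
for n,im in(("top",T),("side",S)):
    for name,lo,hi,z in(("yel/brass",(17,140,90),(32,255,255),18),("blue",(105,120,80),(125,255,255),72),("green",(45,100,60),(75,255,255),72),("red",(0,150,100),(8,255,255),72)):
        for a,c,m in blobs(im,lo,hi):
            zz=72 if name!="yel/brass" or c[0]>360 else z
            ys,xs=np.nonzero(m);w=np.array([at(n,(x,y),zz) for x,y in zip(xs,ys)])
            ev,V=np.linalg.eigh(np.cov(w.T)) ; v=V[:,1]
            if a<400:print(n,name,a,c,at(n,c,zz),"yaw",round(float(np.arctan2(v[1],v[0])),2),np.sqrt(ev))
for q in("tub_floor",):
    for n in("top","side"):
        m=robot.masks_of(n,q)
        for d in m:
            c,_=cv2.findContours(d["pixels"].astype(np.uint8),0,2);c=max(c,key=cv2.contourArea);b=cv2.boxPoints(cv2.minAreaRect(c));print(n,d["confidence"],d["pixels"].sum(),b.tolist())
print(T[195:225:3,372:398:2].sum(2)//3)
E
python3 -c "
import cv2
T=cv2.imread('pics/top0.png');cv2.imwrite('pics/c1.png',cv2.resize(T[165:260,360:435],None,fx=6,fy=6,interpolation=cv2.INTER_CUBIC))"
```

```text
top yel/brass 26 [167.5 107.6] [928.7 593. ] yaw 1.6 [ 1.9 16.2]
top yel/brass 35 [445.1 114.6] [ 905.9 -389.9] yaw 1.63 [ 1.9 20.9]
top yel/brass 10 [457.9 114.4] [ 907.7 -434.6] yaw 1.38 [2.2 6.3]
top yel/brass 90 [244.1 133.2] [839.8 312.5] yaw 1.6 [ 5.5 25.6]
top yel/brass 10 [222.3 132.9] [838.9 390.4] yaw 1.25 [3.5 4.9]
top yel/brass 26 [132.3 136.8] [816.6 708.8] yaw 1.55 [ 3.1 14.5]
top yel/brass 126 [255.2 141.3] [810.8 271.6] yaw 1.54 [ 5.2 39.4]
top yel/brass 131 [519.6 139.8] [ 821.6 -644. ] yaw 1.58 [ 4.6 37.6]
top yel/brass 23 [408.3 143. ] [ 800.7 -260.4] yaw 1.65 [ 2.8 11. ]
top yel/brass 14 [213.1 151.6] [769.4 419. ] yaw 1.53 [1.8 7.8]
top yel/brass 28 [226.5 151.5] [770.7 371.6] yaw 1.59 [ 1.9 16.6]
top yel/brass 9 [321.8 150.4] [782.9  33.9] yaw 1.68 [1.9 5. ]
top yel/brass 10 [208.7 155.3] [755.5 433.6] yaw 1.48 [2.4 5.6]
top yel/brass 31 [224.2 156. ] [754.1 378.7] yaw 1.56 [ 2.4 22. ]
top yel/brass 23 [277.1 158.9] [748.1 191.3] yaw 1.44 [5.2 7.5]
top yel/brass 18 [284.7 159.6] [746.2 164.4] yaw 1.38 [4.9 6.6]
top yel/brass 37 [178.9 161.3] [731.1 537. ] yaw 1.
[... 11891 characters left out ...]
6875], [377.3646545410156, 186.95797729492188], [365.8257141113281, 251.57601928710938]]
[[102 101 101 101 102 100 100 100 102 100  99 100 101]
 [100  99  99 114 146  85 148 129 112 101  99 101  98]
 [ 98 129 151 101  57  42  49  39 100 126 127 100  99]
 [135 148  44  47  31  21  23  25  41  50 137 130 102]
 [151  69  47  15  17  33  26  12  10  15  48 151 108]
 [151  47  51   0   2   3   8  19  21  23  38  78 111]
 [152  87  50  28  32  31  30  27  25  46  55 146 118]
 [135 150  52  51  51  29  14  41  51  49 136 149 104]
 [104 113 150 147  69  54  49  58  73 153 124 103 106]
 [109 105 101 110 137 148 146 147 126 103 106 105 102]]<stdin>:10: RuntimeWarning: invalid value encountered in sqrt
```

View pics/c1.png

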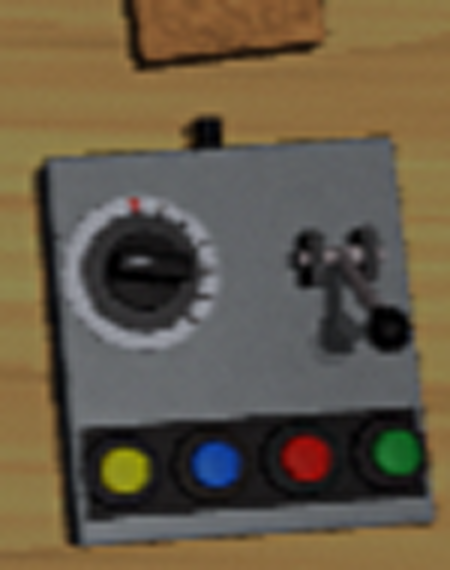

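The crop confirms the key order (yellow, blue, red, green). The bar lies nearly across, with the tick at its top left, so q is about 1.5, and the lever ball is at about (425,219).

```bash
cat >> h.py <<'E'
np.set_printoptions(precision=2,suppress=True)
def brass(n,im,z=17):
    out=[]
    lab=cv2.cvtColor(im,cv2.COLOR_RGB2HSV)
    m=cv2.inRange(lab,np.array((12,120,70)),np.array((32,255,255)))
    k,l,s,c=cv2.connectedComponentsWithStats(m)
    for i in range(1,k):
        if 25<s[i,4]<260 and max(s[i,2:4])<24 and min(s[i,2:4])>5:
            ys,xs=np.nonzero(l==i);w=np.array([at(n,(x,y),z) for x,y in zip(xs,ys)])
            ev,V=np.linalg.eigh(np.cov(w.T));v=V[:,1]
            out.append((n,int(s[i,4]),c[i].round(1),w.mean(0).round(1),"yaw",round(float(np.arctan2(v[1],v[0])%np.pi),2),np.sqrt(ev).round(1)))
    return out
E
python3 - <<'E'
from h import *
T=cv2.imread("pics/top0.png")[:,:,::-1].copy();S=cv2.imread("pics/side0.png")[:,:,::-1].copy()
for n,im in(("top",T),("side",S)):
    for b in brass(n,im):
        if 400<b[3][0]<650 and 200<b[3][1]<480: print(b)
rim=[at("top",p,75) for p in((300,177.2),(352.4,178.3),(351,237.6),(297.9,236.2))];print("rim",rim,np.mean(rim,0))
# side rim corners crop (217,137),(350,156),(333,245→),(188,228): /2+(200,110)
rs=[at("side",(x/2+200,y/2+110),75) for x,y in((219,137),(351,155),(329,246),(187,227))];print("rimS",rs,np.mean(rs,0))
for q in("tub_floor",):
  pass
print("knob",at("top",(383.8,210.3),51),at("side",(200+301/2,110+106/2),51))
print("lever",at("top",(424.7,219.5),142),at("side",(200+341/2,110+19/2),142))
for q in(1.2,1.5,1.8):
  k=at("top",(383.8,210.3),51);a=0.083-q
  print(q,[ (np.array(proj("top",[k[0]+s*21*np.cos(a),k[1]+s*21*np.sin(a),94]))-[360,165])*6 for s in(-1,1)],[ (np.array(proj("side",[k[0]+s*21*np.cos(a),k[1]+s*21*np.sin(a),94]))-[200,110])*2 for s in(-1,1)])
E
python3 -c "
import cv2
T=cv2.imread('pics/side0.png');cv2.imwrite('pics/c2.png',cv2.resize(T[110:190,320:405],None,fx=6,fy=6,interpolation=cv2.INTER_CUBIC))"
```

```text
('top', 62, array([253.8, 203.9]), array([585.7, 266.4]), 'yaw', 1.14, array([ 6.1, 11.8]))
('top', 67, array([220.2, 212.5]), array([553. , 381.1]), 'yaw', 2.84, array([ 6.4, 12. ]))
('top', 67, array([224.2, 243.7]), array([446.3, 361.3]), 'yaw', 2.45, array([ 6.3, 12.1]))
('side', 99, array([309.7, 291.2]), array([586.9, 266.6]), 'yaw', 1.28, array([ 6.3, 11.9]))
('side', 129, array([312.4, 337.1]), array([551.4, 379.9]), 'yaw', 2.76, array([ 6.2, 11.4]))
('side', 133, array([360.1, 338.9]), array([445.1, 360.4]), 'yaw', 2.4, array([ 6.4, 11.5]))
rim [array([671.88, 106.78]), array([672.25, -69.32]), array([473.65, -65.91]), array([474.39, 108.3 ])] [573.04  19.96]
rimS [array([669.35, -61.42]), array([476.33, -65.14]), array([480.24, 103.68]), array([668.32, 112.  ])] [573.56  22.28]
knob [ 569.36 -178.99] [ 569.09 -178.21]
lever [ 531.74 -289.12] [ 529.46 -288.13]
1.2 [array([123.7 , 278.22]), array([192.6 , 246.27])] [array([305.48,  93.42]), array([298.1 ,  75.74])]
1.5 [array([120.2 , 267.23]), array([196.15, 257.23])] [array([301.32,  93.69]), array([302.18,  75.48])]
1.8 [array([120.1, 255.8]), array([196.31, 268.66])] [array([297.19,  93.12]), array([306.22,  76.02])]
```

View pics/c2.png

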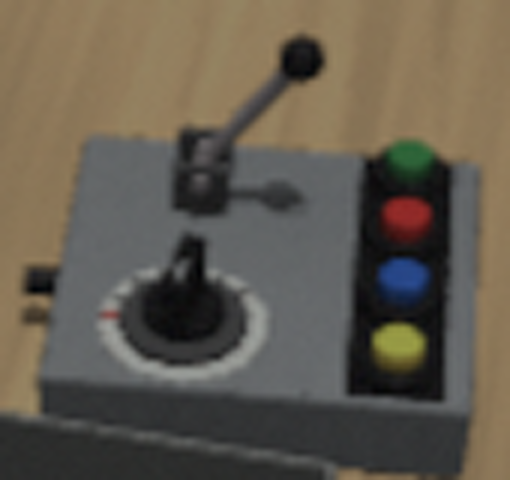

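move_arm([
  [[0.987,-0.628,0],0,1],
  [[0.987,-0.628,0],0,1],
  [[0.987,-0.628,0],0,1],
  [[0.987,-0.628,0],0,1],
  [[0.987,-0.628,0],0,1],
  [[0.987,-0.628,0],0,1],
  [[0.987,-0.628,0],0,1],
  [[0.987,-0.628,0],0,1],
])

```text
clock: 2.6
tool_pos: [310.8, -479.2, 250.4]
orientation: [[0.957, 0.289, 0.0], [0.289, -0.957, -0.0], [-0.0, 0.0, -1.0]]
force: [-0.2, -0.3, -0.5]
gripper_width: 1.005
grip_force: 0.0
```

move_arm([
  [[0.987,-0.628,0],0,1],
  [[0.987,-0.628,0],0,1],
  [[0.987,-0.628,0],0,1],
  [[0.987,-0.628,0],0,1],
  [[0.987,-0.628,0],0,1],
  [[0.987,-0.628,0],0,1],
  [[0.987,-0.628,0],0,1],
  [[0.987,-0.628,0],0,1],
])

```text
clock: 3.6
tool_pos: [432.7, -337.3, 250.4]
orientation: [[0.957, 0.289, -0.0], [0.289, -0.957, -0.0], [-0.0, 0.0, -1.0]]
force: [0.5, 0.2, -0.3]
gripper_width: 1.0
grip_force: 0.0
```

move_arm([
  [[0.987,-0.628,0],0,1],
  [[0.987,-0.628,0],0,1],
  [[0.987,-0.628,0],0,1],
  [[0.987,-0.628,0],0,1],
  [[0.987,-0.628,0],0,1],
  [[0.987,-0.628,0],0,1],
  [[0.987,-0.628,0],0,1],
  [[0.987,-0.628,0],0,1],
])

```text
clock: 4.6
tool_pos: [554.6, -195.5, 250.4]
orientation: [[0.957, 0.289, -0.0], [0.289, -0.957, -0.0], [-0.0, 0.0, -1.0]]
force: [0.5, -0.1, -0.9]
gripper_width: 1.003
grip_force: 0.0
```

move_arm([
  [[0.987,-0.628,0],0,1],
  [[0,0,0],-0.9,0.2],
  [[0,0,0],-0.9,0.2],
  [[0,0,0],-0.9,0.2],
  [[0,0,0],-0.9,0.2],
  [[0,0,0],-0.9,0.2],
  [[0,0,0],-0.9,0.2],
  [[0,0,0],-0.9,0.2],
])

```text
clock: 5.6
tool_pos: [569.4, -178.4, 250.3]
orientation: [[0.495, 0.869, -0.0], [0.869, -0.495, -0.0], [-0.0, 0.0, -1.0]]
force: [0.3, -0.0, 0.1]
gripper_width: 0.597
grip_force: 0.0
```

move_arm([
  [[0,0,1],-1,0.2],
  [[0,0,1],-1,0.2],
  [[0,0,1],-1,0.2],
  [[0,0,1],-1,0.2],
  [[0,0,0],0,0.2],
  [[0,0,0],0,0.2],
  [[0,0,0],0,0.2],
])

```text
clock: 6.48
tool_pos: [570.1, -179.3, 171.5]
orientation: [[0.043, 0.999, 0.002], [0.999, -0.043, -0.001], [-0.001, 0.002, -1.0]]
force: [0.4, 0.0, -0.6]
gripper_width: 0.601
grip_force: 0.0
```

move_arm([
  [[0,0,0.7],0,0.2],
  [[0,0,0.7],0,0.2],
  [[0,0,0.7],0,0.2],
  [[0,0,0.7],0,0.2],
  [[0,0,0.7],0,0.2],
  [[0,0,0.7],0,0.2],
  [[0,0,0],0,0.2],
])

```text
clock: 7.35
tool_pos: [568.5, -179.0, 84.7]
orientation: [[0.042, 0.999, -0.002], [0.999, -0.042, 0.001], [0.001, -0.003, -1.0]]
force: [-0.6, 0.5, 0.3]
gripper_width: 0.6
grip_force: 0.0
```

move_arm([
  [[0,0,0],0,-1],
  [[0,0,0],0,-1],
  [[0,0,0],0,-1],
  [[0,0,0],0,-1],
  [[0,0,0],0,-1],
  [[0,0,0],0,-1],
], squeeze=30)

```text
clock: 8.1
tool_pos: [569.5, -179.5, 87.1]
orientation: [[0.042, 0.999, 0.0], [0.999, -0.042, -0.001], [-0.001, 0.0, -1.0]]
force: [-3.1, 0.5, 6.1]
gripper_width: 0.158
grip_force: 32.4
```

```bash
python3 - <<'E'
from h import *
s=robot.read_state();print(s["ft_torque"],s["force"],s["tool_pos"],s["joints"],s["gripper_width"])
E
```

```text
[ 0.07  0.64 -0.01] [-3.13  0.5   6.09] [ 569.54 -179.47   87.11] [ 0.74  0.4  -0.58  1.75  0.25  1.06  0.03] 0.15810891652270057
```

move_arm([
  [[0,0,-0.1],-0.8,-1],
  [[0,0,0],-0.8,-1],
  [[0,0,0],-0.8,-1],
  [[0,0,0],-0.8,-1],
  [[0,0,0],-0.8,-1],
  [[0,0,0],-0.8,-1],
  [[0,0,0],-0.8,-1],
  [[0,0,0],-0.8,-1],
])

```text
clock: 9.1
tool_pos: [572.1, -178.5, 87.3]
orientation: [[-0.667, 0.745, 0.007], [0.745, 0.667, 0.002], [-0.003, 0.006, -1.0]]
force: [10.0, -0.1, -12.3]
gripper_width: 0.155
grip_force: 30.1
```

move_arm([
  [[0,0,0],-0.8,-1],
  [[0,0,0],-0.8,-1],
  [[0,0,0],-0.8,-1],
  [[0,0,0],-0.8,-1],
  [[0,0,0],-0.8,-1],
  [[0,0,0],-0.8,-1],
  [[0,0,0],-0.8,-1],
  [[0,0,0],-0.8,-1],
])

```text
clock: 10.1
tool_pos: [573.3, -175.9, 87.3]
orientation: [[-0.997, 0.071, 0.009], [0.071, 0.997, 0.005], [-0.009, 0.006, -1.0]]
force: [13.3, 4.1, -15.5]
gripper_width: 0.159
grip_force: 29.7
```

```bash
python3 - <<'E'
from h import *
s=robot.read_state();print(s["ft_torque"],s["force"],s["tool_pos"],s["joints"],s["gripper_width"],s["grip_force"]);o=s["orientation"];print(np.arctan2(o[1,0],o[0,0]))
E
```

```text
[ 0.85 -2.67 -0.06] [ 13.26   4.07 -15.51] [ 573.34 -175.9    87.34] [ 0.96  0.49 -0.87  1.74  0.41  1.09  1.46] 0.15920855463996902 29.737683534622192
3.0702732366744256
```

move_arm([
  [[-0.1,0.1,0.05],-0.7,-1],
  [[0,0,0],-0.7,-1],
  [[0,0,0],-0.5,-1],
  [[0,0,0],0,-1],
  [[0,0,0],0,-1],
])

```text
clock: 10.72
tool_pos: [573.5, -175.2, 87.3]
orientation: [[-0.989, -0.147, 0.005], [-0.147, 0.989, 0.005], [-0.005, 0.004, -1.0]]
force: [4.4, 4.7, -3.1]
gripper_width: 0.158
grip_force: 55.3
```

```bash
python3 - <<'E'
from h import *
s=robot.read_state();print(s["ft_torque"],s["force"],s["tool_pos"],s["joints"],s["gripper_width"],s["grip_force"]);o=s["orientation"];print(np.arctan2(o[1,0],o[0,0]))
E
```

```text
[ 0.85 -0.94 -1.47] [ 4.42  4.69 -3.14] [ 573.52 -175.19   87.3 ] [ 0.98  0.51 -0.91  1.74  0.44  1.11  1.65] 0.15777239216664485 55.265806834213436
-2.9936580414825547
```

move_arm([
  [[0,0,0],0,0.2],
  [[0,0,0],0,0.2],
  [[0,0,0],0,0.2],
  [[0,0,0],0,0.2],
  [[0,0,0],0,0.2],
])

```text
clock: 11.35
tool_pos: [571.6, -177.5, 87.3]
orientation: [[-0.989, -0.151, 0.0], [-0.151, 0.989, -0.0], [0.0, -0.0, -1.0]]
force: [0.1, 0.0, -0.1]
gripper_width: 0.599
grip_force: 0.0
```

move_arm([
  [[0,0,-0.5],0,0.2],
  [[0,0,-1],0,0.2],
  [[0,0,-1],0,0.2],
  [[0,0,-1],0,0.2],
  [[0,0,-1],0,0.2],
  [[0,0,-1],0,0.2],
  [[0,0,-1],0,0.2],
  [[0,0,-1],0,0.2],
])

```text
clock: 12.35
tool_pos: [571.6, -177.5, 238.6]
orientation: [[-0.989, -0.151, 0.0], [-0.151, 0.989, -0.0], [-0.0, -0.0, -1.0]]
force: [-0.1, -0.6, 0.4]
gripper_width: 0.603
grip_force: 0.0
```

move_arm([
  [[0,1,0],1,0.2],
  [[0,1,0],1,0.2],
  [[0,1,0],1,0.2],
  [[0,1,0],1,0.2],
  [[0,1,0],1,0.2],
  [[0,1,0],1,0.2],
  [[0,1,0],1,0.2],
  [[0,1,0],1,0.2],
])

```text
clock: 13.35
tool_pos: [612.8, -28.3, 238.0]
orientation: [[-0.688, 0.726, 0.0], [0.726, 0.688, -0.0], [-0.0, -0.0, -1.0]]
force: [-0.1, 0.1, -0.3]
gripper_width: 0.597
grip_force: 0.0
```

```bash
cat >> h.py <<'E'
def look(tag):
    for n in("top","side"):
        im=robot.grab_frame(n);cv2.imwrite(f"pics/{n}{tag}.png",im[:,:,::-1])
        for b in brass(n,im):
            if 400<b[3][0]<680 and -100<b[3][1]<480: print(b)
def plan(x,y,z,yaw):
    s=robot.read_state();o=s["orientation"];a=np.arctan2(o[1,0],o[0,0])
    d=np.array([x,y,z])-s["tool_pos"];dy=(yaw-a+np.pi/2)%np.pi-np.pi/2   # half-turn symmetric
    print("pos",s["tool_pos"],"yaw",round(a,3),"units xyz",o.T@d/20,"turn",round(-dy/0.12,2),"or",round(-(dy-np.sign(dy)*np.pi)/.12,2),"j7",s["joints"][6])
E
python3 - <<'E'
from h import *
look(1)
plan(570,200,250,0)
T=cv2.imread('pics/side1.png');cv2.imwrite('pics/c3.png',cv2.resize(T[110:400,200:420],None,fx=2,fy=2,interpolation=cv2.INTER_CUBIC))
E
```

```text
('top', 64, array([254., 204.]), array([585.5, 266. ]), 'yaw', 1.14, array([ 6., 12.]))
('top', 67, array([220.2, 212.5]), array([553. , 381.1]), 'yaw', 2.84, array([ 6.4, 12. ]))
('top', 69, array([224.2, 243.7]), array([446.2, 361.2]), 'yaw', 2.46, array([ 6.3, 12.1]))
('side', 102, array([309.9, 291.3]), array([586.5, 266.7]), 'yaw', 1.31, array([ 6.3, 11.8]))
('side', 132, array([312.6, 337.2]), array([551.1, 380.1]), 'yaw', 2.74, array([ 6.3, 11.5]))
('side', 137, array([360.1, 338.9]), array([444.9, 360.5]), 'yaw', 2.42, array([ 6.4, 11.7]))
pos [613.17 -26.2  237.95] yaw 2.336 units xyz [ 9.65  6.28 -0.58] turn -6.71 or 19.47 j7 0.5609499253113857
```

View pics/c3.png

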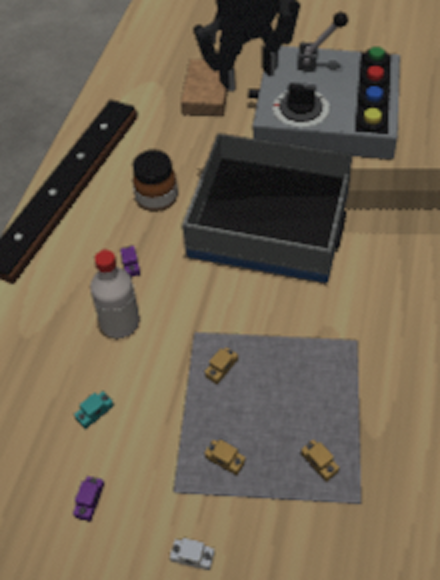

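move_arm([
  [[0.963,0.756,0],0,0.3],
  [[0.963,0.756,0],0,0.3],
  [[0.963,0.756,0],0,0.3],
  [[0.963,0.756,0],0,0.3],
  [[0.963,0.756,0],0,0.3],
  [[0.963,0.756,0],0,0.3],
])

```text
clock: 14.2
tool_pos: [598.1, 116.9, 237.6]
orientation: [[-0.691, 0.723, -0.0], [0.723, 0.691, -0.001], [-0.0, -0.001, -1.0]]
force: [0.6, -0.8, -0.6]
gripper_width: 0.652
grip_force: 0.0
```

move_arm([
  [[0.963,0.756,0],0,0.3],
  [[0.963,0.756,0],0,0.3],
  [[0.963,0.756,0],0,0.3],
  [[0.963,0.756,0],0,0.3],
  [[0.963,0.756,0],0,0.3],
  [[0.963,0.756,0],0,0.3],
])

```text
clock: 14.95
tool_pos: [584.3, 263.1, 237.6]
orientation: [[-0.691, 0.723, -0.0], [0.723, 0.691, -0.001], [-0.0, -0.001, -1.0]]
force: [0.7, 0.5, 0.4]
gripper_width: 0.649
grip_force: 0.0
```

move_arm([
  [[0,0,0.7],0.93,0.3],
  [[0,0,0.7],0.93,0.3],
  [[0,0,0.7],0.93,0.3],
  [[0,0,0.7],0.93,0.3],
  [[0,0,0.7],0.93,0.3],
])

```text
clock: 15.58
tool_pos: [584.4, 262.3, 167.1]
orientation: [[-0.2, 0.98, -0.0], [0.98, 0.2, -0.001], [-0.001, -0.0, -1.0]]
force: [0.0, -0.0, 0.9]
gripper_width: 0.653
grip_force: 0.0
```

move_arm([
  [[0,0,0.7],0.93,0.3],
  [[0,0,0.7],0.93,0.3],
  [[0,0,0.7],0.93,0.3],
  [[0,0,0.7],0.93,0.3],
  [[0,0,0.7],0.93,0.3],
  [[0,0,0],0,0.3],
])

```text
clock: 16.32
tool_pos: [583.7, 262.1, 96.4]
orientation: [[0.345, 0.939, -0.002], [0.939, -0.345, -0.002], [-0.002, -0.001, -1.0]]
force: [0.2, -0.1, 0.3]
gripper_width: 0.648
grip_force: 0.0
```

```bash
python3 - <<'E'
from h import *
look(2)
plan(586,266.3,28,1.22)
E
```

```text
('top', 67, array([220.2, 212.5]), array([553. , 381.1]), 'yaw', 2.84, array([ 6.4, 12. ]))
('top', 70, array([224.2, 243.8]), array([446.1, 361.1]), 'yaw', 2.47, array([ 6.3, 12.1]))
('side', 50, array([310.1, 289.4]), array([587.3, 261.7]), 'yaw', 1.16, array([4.6, 6.5]))
('side', 134, array([312.4, 337.3]), array([551.3, 380.4]), 'yaw', 2.74, array([ 6.3, 11.5]))
('side', 136, array([360.1, 339. ]), array([444.9, 360.7]), 'yaw', 2.39, array([ 6.4, 11.7]))
pos [584.52 263.02  97.84] yaw 1.219 units xyz [0.18 0.01 3.49] turn -0.01 or 26.17 j7 -1.0513042529226133
```

move_arm([
  [[0.18,0,0.9],0,0.3],
  [[0,0,0.9],0,0.3],
  [[0,0,0.9],0,0.3],
  [[0,0,0.7],0,0.3],
  [[0,0,0],0,0.3],
])

```text
clock: 17.05
tool_pos: [584.4, 266.3, 27.3]
orientation: [[0.346, 0.938, -0.003], [0.938, -0.346, -0.001], [-0.002, -0.002, -1.0]]
force: [-0.0, -0.4, 0.5]
gripper_width: 0.657
grip_force: 0.0
```

move_arm([
  [[0,0,0],0,-1],
  [[0,0,0],0,-1],
  [[0,0,0],0,-1],
  [[0,0,0],0,-1],
  [[0,0,0],0,-1],
  [[0,0,0],0,-1],
], squeeze=50)

```text
clock: 17.8
tool_pos: [586.2, 267.3, 30.3]
orientation: [[0.347, 0.938, 0.002], [0.938, -0.347, 0.001], [0.001, 0.001, -1.0]]
force: [-0.6, 0.3, 5.5]
gripper_width: 0.225
grip_force: 50.5
```

move_arm([
  [[0,0,-0.3],0,-1],
  [[0,0,-0.6],0,-1],
  [[0,0,-1],0,-1],
  [[0,0,-1],0,-1],
  [[0,0,-1],0,-1],
  [[0,0,-1],0,-1],
  [[0,0,-1],0,-1],
  [[0,0,-1],0,-1],
])

```text
clock: 18.8
tool_pos: [585.4, 266.9, 168.7]
orientation: [[0.347, 0.938, 0.0], [0.938, -0.347, -0.0], [0.0, 0.0, -1.0]]
force: [-0.2, -0.1, -1.0]
gripper_width: 0.22
grip_force: 49.7
```

```bash
python3 - <<'E'
from h import *
s=robot.read_state();print(s["gripper_width"]*85,s["grip_force"])
look(3)
plan(625,55,150,1.57)
E
```

```text
18.693572324159216 49.72223415970802
('top', 50, array([219.5, 213.8]), array([548.4, 383.3]), 'yaw', 3.12, array([5.8, 9.6]))
('top', 70, array([224.2, 243.8]), array([446.1, 361.1]), 'yaw', 2.47, array([ 6.3, 12.1]))
('side', 35, array([303.5, 257.7]), array([627.6, 173.6]), 'yaw', 1.37, array([4., 9.]))
('side', 135, array([312.3, 337.3]), array([551.5, 380.3]), 'yaw', 2.73, array([ 6.5, 11.4]))
('side', 136, array([360.1, 339.1]), array([444.8, 360.9]), 'yaw', 2.39, array([ 6.3, 11.8]))
pos [586.74 267.82 170.42] yaw 1.217 units xyz [-9.32  5.48  1.01] turn -2.94 or 23.24 j7 -1.0273177780892233
```

move_arm([
  [[-0.908,0.54,0],0,-1],
  [[-0.908,0.54,0],0,-1],
  [[-0.908,0.54,0],0,-1],
  [[-0.908,0.54,0],0,-1],
  [[-0.908,0.54,0],0,-1],
])

```text
clock: 19.52
tool_pos: [604.9, 161.1, 167.1]
orientation: [[0.347, 0.938, -0.0], [0.938, -0.347, -0.0], [-0.0, -0.0, -1.0]]
force: [0.4, -1.0, -0.9]
gripper_width: 0.224
grip_force: 54.9
```

move_arm([
  [[-0.908,0.54,0],0,-1],
  [[-0.908,0.54,0],0,-1],
  [[-0.908,0.54,0],0,-1],
  [[-0.908,0.54,0],0,-1],
  [[-0.908,0.54,0],0,-1],
  [[0,0,0],0,-1],
])

```text
clock: 20.27
tool_pos: [624.3, 56.0, 167.0]
orientation: [[0.35, 0.937, -0.0], [0.937, -0.35, -0.001], [-0.001, 0.0, -1.0]]
force: [-0.6, 0.5, -0.8]
gripper_width: 0.219
grip_force: 55.0
```

move_arm([
  [[0,0,0.8],0,-1],
  [[0,0,0.8],0,-1],
  [[0,0,0.8],0,-1],
  [[0,0,0.8],0,-1],
  [[0,0,0.8],0,-1],
  [[0,0,0.8],0,-1],
  [[0,0,0.6],0,-1],
  [[0,0,0],0,-1],
])

```text
clock: 21.28
tool_pos: [623.0, 59.0, 58.0]
orientation: [[0.347, 0.938, -0.002], [0.938, -0.347, -0.0], [-0.001, -0.002, -1.0]]
force: [0.4, 0.2, -1.2]
gripper_width: 0.218
grip_force: 55.0
```

```bash
python3 - <<'E'
from h import *
s=robot.read_state();print(s["gripper_width"]*85,s["grip_force"],s["force"],s["tool_pos"])
E
```

```text
18.567327252721366 55.014940202236176 [ 0.37  0.23 -1.22] [623.03  58.96  58.01]
```

move_arm([
  [[0,0,0.1],0,-1],
  [[0,0,0.1],0,-1],
  [[0,0,0],0,-1],
])

```text
clock: 21.65
tool_pos: [624.0, 59.1, 55.6]
orientation: [[0.347, 0.938, 0.0], [0.938, -0.347, -0.0], [0.0, 0.0, -1.0]]
force: [-0.6, 0.0, -0.6]
gripper_width: 0.218
grip_force: 55.0
```

move_arm([
  [[0,0,0],0,-0.1],
  [[0,0,0],0,-0.1],
  [[0,0,0],0,-0.1],
  [[0,0,0],0,-0.1],
])

```text
clock: 22.15
tool_pos: [623.8, 59.1, 55.4]
orientation: [[0.347, 0.938, 0.0], [0.938, -0.347, -0.0], [-0.0, 0.0, -1.0]]
force: [-0.2, -0.0, 0.0]
gripper_width: 0.451
grip_force: 0.0
```

move_arm([
  [[0,0,-0.5],0,-0.1],
  [[0,0,-1],0,-0.1],
  [[0,0,-1],0,-0.1],
  [[0,0,-1],0,0],
  [[0,0,-1],0,0],
  [[0,0,-1],0,0.3],
  [[0,0,0],0,0.3],
])

```text
clock: 23.02
tool_pos: [625.0, 59.4, 167.6]
orientation: [[0.347, 0.938, 0.004], [0.938, -0.347, 0.0], [0.001, 0.003, -1.0]]
force: [-0.9, 0.8, -1.2]
gripper_width: 0.652
grip_force: 0.0
```

```bash
python3 - <<'E'
from h import *
look(4)
plan(552.2,380.7,150,2.78)
E
```

```text
('top', 67, array([220.2, 212.5]), array([553. , 381.1]), 'yaw', 2.84, array([ 6.4, 12. ]))
('top', 69, array([224.2, 243.7]), array([446.2, 361.2]), 'yaw', 2.46, array([ 6.3, 12.1]))
('side', 130, array([312.5, 337.2]), array([551.3, 380.2]), 'yaw', 2.72, array([ 6.3, 11.4]))
('side', 137, array([360.2, 339.1]), array([444.7, 360.8]), 'yaw', 2.41, array([ 6.3, 11.8]))
pos [623.6   59.   165.05] yaw 1.217 units xyz [13.85 -8.93  0.75] turn -13.03 or 13.15 j7 -0.6659511231347203
```

move_arm([
  [[0.989,-0.638,0],0,0.3],
  [[0.989,-0.638,0],0,0.3],
  [[0.989,-0.638,0],0,0.3],
  [[0.989,-0.638,0],0,0.3],
  [[0.989,-0.638,0],0,0.3],
  [[0.989,-0.638,0],0,0.3],
  [[0.989,-0.638,0],0,0.3],
])

```text
clock: 24.0
tool_pos: [587.1, 220.3, 163.8]
orientation: [[0.347, 0.938, -0.002], [0.938, -0.347, -0.001], [-0.002, -0.002, -1.0]]
force: [-0.0, 0.2, -1.1]
gripper_width: 0.652
grip_force: 0.0
```

move_arm([
  [[0.989,-0.638,0],0,0.3],
  [[0.989,-0.638,0],0,0.3],
  [[0.989,-0.638,0],0,0.3],
  [[0.989,-0.638,0],0,0.3],
  [[0.989,-0.638,0],0,0.3],
  [[0.989,-0.638,0],0,0.3],
  [[0.989,-0.638,0],0,0.3],
])

```text
clock: 24.88
tool_pos: [551.5, 381.0, 163.6]
orientation: [[0.347, 0.938, -0.002], [0.938, -0.347, -0.001], [-0.002, -0.002, -1.0]]
force: [-0.2, -0.4, 0.8]
gripper_width: 0.648
grip_force: 0.0
```

move_arm([
  [[0,0,0.3],-0.93,0.3],
  [[0,0,0.3],-0.93,0.3],
  [[0,0,0.3],-0.93,0.3],
  [[0,0,0.3],-0.93,0.3],
  [[0,0,0.3],-0.93,0.3],
  [[0,0,0.3],-0.93,0.3],
  [[0,0,0.3],-0.93,0.3],
])

```text
clock: 25.75
tool_pos: [551.6, 380.2, 121.5]
orientation: [[-0.418, 0.909, -0.002], [0.909, 0.418, -0.001], [-0.0, -0.003, -1.0]]
force: [0.6, -0.5, 0.6]
gripper_width: 0.649
grip_force: 0.0
```

move_arm([
  [[0,0,0.3],-0.93,0.3],
  [[0,0,0.3],-0.93,0.3],
  [[0,0,0.3],-0.93,0.3],
  [[0,0,0.3],-0.93,0.3],
  [[0,0,0.3],-0.93,0.3],
  [[0,0,0.3],-0.93,0.3],
  [[0,0,0.3],-0.93,0.3],
  [[0,0,0],0,0.3],
])

```text
clock: 26.75
tool_pos: [551.3, 380.0, 79.3]
orientation: [[-0.935, 0.356, -0.003], [0.356, 0.935, -0.001], [0.002, -0.002, -1.0]]
force: [-1.0, 0.1, 0.4]
gripper_width: 0.651
grip_force: 0.0
```

```bash
python3 - <<'E'
from h import *
look(5)
plan(552.2,380.7,29,2.78)
E
```

```text
('top', 67, array([314.3, 192.9]), array([629.5,  57.1]), 'yaw', 1.23, array([ 6.2, 12.4]))
('top', 27, array([221.9, 246.7]), array([436.1, 368.5]), 'yaw', 0.66, array([4.8, 6.5]))
('side', 52, array([312.3, 335.9]), array([552.4, 377.2]), 'yaw', 2.3, array([4.7, 5.6]))
('side', 138, array([360.1, 339. ]), array([444.9, 360.6]), 'yaw', 2.4, array([ 6.5, 11.7]))
pos [551.87 380.54  80.55] yaw 2.777 units xyz [-0.02  0.02  2.58] turn -0.02 or 26.16 j7 0.17207400669660972
```

Shoe A is in the tub and the arm is well placed over shoe B. Next I grip B, lift it, and work out the tub move.

move_arm([
  [[0,0,0.8],0,0.3],
  [[0,0,0.8],0,0.3],
  [[0,0,0.8],0,0.3],
  [[0,0,0.2],0,0.3],
  [[0,0,0],0,0.3],
])

```text
clock: 27.48
tool_pos: [552.0, 380.8, 28.8]
orientation: [[-0.935, 0.354, -0.001], [0.354, 0.935, -0.0], [0.001, -0.0, -1.0]]
force: [0.7, 0.6, 0.1]
gripper_width: 0.648
grip_force: 0.0
```

move_arm([
  [[0,0,0],0,-1],
  [[0,0,0],0,-1],
  [[0,0,0],0,-1],
  [[0,0,0],0,-1],
  [[0,0,0],0,-1],
  [[0,0,0],0,-1],
])

```text
clock: 28.22
tool_pos: [552.7, 381.2, 30.2]
orientation: [[-0.935, 0.355, 0.001], [0.355, 0.935, 0.001], [-0.001, 0.001, -1.0]]
force: [0.4, -0.3, 5.4]
gripper_width: 0.225
grip_force: 48.7
```

move_arm([
  [[0,0,-0.3],0,-1],
  [[0,0,-0.6],0,-1],
  [[0,0,-1],0,-1],
  [[0,0,-1],0,-1],
  [[0,0,-1],0,-1],
  [[0,0,-1],0,-1],
  [[0,0,-1],0,-1],
  [[0,0,-1],0,-1],
])

```text
clock: 29.22
tool_pos: [552.2, 380.8, 168.7]
orientation: [[-0.935, 0.354, 0.0], [0.354, 0.935, -0.0], [-0.0, -0.0, -1.0]]
force: [-0.8, 0.3, -0.3]
gripper_width: 0.223
grip_force: 48.2
```

```bash
python3 - <<'E'
from h import *
s=robot.read_state();print(s["gripper_width"]*85,s["grip_force"])
plan(570,-15,150,2.78)
E
```

```text
18.981434766165673 48.16761910915375
pos [552.22 380.76 168.67] yaw 2.779 units xyz [ -7.85 -18.19   0.94] turn -0.01 or 26.17 j7 0.21679144733740752
```

move_arm([
  [[-0.392,-0.91,0],0,-1],
  [[-0.392,-0.91,0],0,-1],
  [[-0.392,-0.91,0],0,-1],
  [[-0.392,-0.91,0],0,-1],
  [[-0.392,-0.91,0],0,-1],
  [[-0.392,-0.91,0],0,-1],
  [[-0.392,-0.91,0],0,-1],
])

```text
clock: 30.1
tool_pos: [558.4, 241.6, 167.9]
orientation: [[-0.935, 0.354, 0.0], [0.354, 0.935, -0.0], [-0.0, -0.0, -1.0]]
force: [0.1, -0.8, -1.7]
gripper_width: 0.224
grip_force: 48.2
```

move_arm([
  [[-0.392,-0.91,0],0,-1],
  [[-0.392,-0.91,0],0,-1],
  [[-0.392,-0.91,0],0,-1],
  [[-0.392,-0.91,0],0,-1],
  [[-0.392,-0.91,0],0,-1],
  [[-0.392,-0.91,0],0,-1],
  [[-0.392,-0.91,0],0,-1],
])

```text
clock: 30.98
tool_pos: [564.6, 103.1, 168.0]
orientation: [[-0.935, 0.354, 0.0], [0.354, 0.935, -0.0], [-0.0, -0.0, -1.0]]
force: [-0.3, 0.7, -1.4]
gripper_width: 0.228
grip_force: 48.2
```

move_arm([
  [[-0.392,-0.91,0],0,-1],
  [[-0.392,-0.91,0],0,-1],
  [[-0.392,-0.91,0],0,-1],
  [[-0.392,-0.91,0],0,-1],
  [[-0.392,-0.91,0],0,-1],
  [[-0.392,-0.91,0],0,-1],
  [[0,0,0],0,-1],
])

```text
clock: 31.85
tool_pos: [570.0, -17.8, 167.0]
orientation: [[-0.934, 0.358, -0.0], [0.358, 0.934, -0.001], [0.0, -0.001, -1.0]]
force: [0.1, -0.4, -1.2]
gripper_width: 0.221
grip_force: 48.2
```

move_arm([
  [[0,0,0.8],0,-1],
  [[0,0,0.8],0,-1],
  [[0,0,0.8],0,-1],
  [[0,0,0.8],0,-1],
  [[0,0,0.8],0,-1],
  [[0,0,0.8],0,-1],
  [[0,0,0.6],0,-1],
  [[0,0,0],0,-1],
])

```text
clock: 32.85
tool_pos: [569.2, -15.2, 58.2]
orientation: [[-0.935, 0.354, -0.002], [0.354, 0.935, 0.0], [0.002, -0.0, -1.0]]
force: [-0.6, -0.1, -1.3]
gripper_width: 0.218
grip_force: 48.2
```

```bash
python3 - <<'E'
from h import *
s=robot.read_state();print(s["gripper_width"]*85,s["grip_force"],s["force"],s["tool_pos"])
look(6)
E
```

```text
18.52696079419047 48.181520104408264 [-0.55 -0.13 -1.32] [569.15 -15.18  58.23]
('top', 68, array([314.2, 192.8]), array([629.6,  57.4]), 'yaw', 1.22, array([ 6.2, 12.6]))
('top', 69, array([224.2, 243.7]), array([446.2, 361.2]), 'yaw', 2.46, array([ 6.3, 12.1]))
('side', 81, array([314.8, 217.6]), array([632.1,  33. ]), 'yaw', 1.16, array([ 7.6, 12.1]))
('side', 137, array([360.2, 339. ]), array([444.7, 360.6]), 'yaw', 2.41, array([ 6.4, 11.6]))
```

move_arm([
  [[0,0,0.1],0,-1],
  [[0,0,0.1],0,-1],
  [[0,0,0],0,-1],
])

```text
clock: 33.33
tool_pos: [569.8, -15.3, 55.3]
orientation: [[-0.935, 0.355, 0.0], [0.355, 0.935, -0.0], [-0.0, -0.0, -1.0]]
force: [0.5, -0.2, -0.3]
gripper_width: 0.224
grip_force: 48.2
```

move_arm([
  [[0,0,0],0,-0.1],
  [[0,0,0],0,-0.1],
  [[0,0,0],0,-0.1],
  [[0,0,0],0,-0.1],
])

```text
clock: 33.83
tool_pos: [569.9, -15.2, 55.4]
orientation: [[-0.935, 0.354, 0.0], [0.354, 0.935, -0.0], [-0.0, -0.0, -1.0]]
force: [0.2, 0.4, 0.7]
gripper_width: 0.453
grip_force: 0.0
```

move_arm([
  [[0,0,-0.5],0,-0.1],
  [[0,0,-1],0,-0.1],
  [[0,0,-1],0,-0.1],
  [[0,0,-1],0,0],
  [[0,0,-1],0,0],
  [[0,0,-1],0,0.3],
  [[0,0,0],0,0.3],
])

```text
clock: 34.7
tool_pos: [570.9, -15.1, 167.3]
orientation: [[-0.935, 0.355, 0.003], [0.355, 0.935, -0.001], [-0.003, 0.001, -1.0]]
force: [0.0, 0.1, -0.6]
gripper_width: 0.652
grip_force: 0.0
```

```bash
python3 - <<'E'
from h import *
look(7)
plan(445.8,361.1,150,2.44)
E
```

```text
('top', 57, array([313.3, 192.6]), array([630.5,  60.8]), 'yaw', 1.12, array([ 6.2, 10.6]))
('top', 69, array([224.2, 243.7]), array([446.2, 361.2]), 'yaw', 2.46, array([ 6.3, 12.1]))
('side', 80, array([314.6, 217.6]), array([632.5,  33.1]), 'yaw', 1.23, array([ 7.4, 12. ]))
('side', 136, array([360.1, 338.9]), array([445. , 360.6]), 'yaw', 2.42, array([ 6.4, 11.8]))
pos [569.6  -15.4  165.09] yaw 2.779 units xyz [12.47 15.41  0.75] turn 2.82 or -23.36 j7 0.8977861603222212
```

move_arm([
  [[0.78,0.963,0],0,0.3],
  [[0.78,0.963,0],0,0.3],
  [[0.78,0.963,0],0,0.3],
  [[0.78,0.963,0],0,0.3],
  [[0.78,0.963,0],0,0.3],
  [[0.78,0.963,0],0,0.3],
  [[0.78,0.963,0],0,0.3],
  [[0.78,0.963,0],0,0.3],
])

```text
clock: 35.8
tool_pos: [505.8, 175.9, 165.0]
orientation: [[-0.936, 0.352, -0.001], [0.352, 0.936, -0.0], [0.001, -0.0, -1.0]]
force: [-0.8, 0.0, -0.1]
gripper_width: 0.653
grip_force: 0.0
```

move_arm([
  [[0.78,0.963,0],0,0.3],
  [[0.78,0.963,0],0,0.3],
  [[0.78,0.963,0],0,0.3],
  [[0.78,0.963,0],0,0.3],
  [[0.78,0.963,0],0,0.3],
  [[0.78,0.963,0],0,0.3],
  [[0.78,0.963,0],0,0.3],
  [[0.78,0.963,0],0,0.3],
])

```text
clock: 36.8
tool_pos: [443.2, 363.6, 165.0]
orientation: [[-0.936, 0.352, -0.001], [0.352, 0.936, -0.0], [0.001, -0.001, -1.0]]
force: [0.4, -0.6, -0.5]
gripper_width: 0.65
grip_force: 0.0
```

move_arm([
  [[0,0,0.8],0.94,0.3],
  [[0,0,0.8],0.94,0.3],
  [[0,0,0.8],0.94,0.3],
  [[0,0,0.8],0,0.3],
  [[0,0,0.8],0,0.3],
  [[0,0,0],0,0.3],
])

```text
clock: 37.55
tool_pos: [444.5, 361.1, 83.8]
orientation: [[-0.765, 0.644, -0.003], [0.644, 0.765, -0.001], [0.001, -0.003, -1.0]]
force: [-1.0, -0.4, 0.1]
gripper_width: 0.649
grip_force: 0.0
```

```bash
python3 - <<'E'
from h import *
look(8)
plan(445.8,361.1,29,2.44)
E
```

```text
('top', 68, array([314.2, 192.8]), array([629.6,  57.4]), 'yaw', 1.22, array([ 6.2, 12.6]))
('top', 71, array([335.6, 209.3]), array([573.3, -17.9]), 'yaw', 2.72, array([ 6.6, 12.2]))
('side', 56, array([338.1, 200.5]), array([580.7, -46. ]), 'yaw', 0.61, array([6.7, 9.3]))
('side', 84, array([314.7, 217.8]), array([632. ,  33.7]), 'yaw', 1.23, array([ 7.6, 12.1]))
('side', 56, array([360.3, 337.4]), array([445. , 356.8]), 'yaw', 2.49, array([4.7, 6.2]))
pos [445.54 361.78  85.34] yaw 2.442 units xyz [-0.03 -0.02  2.82] turn 0.01 or -26.17 j7 -0.20288554745470677
```

move_arm([
  [[0,0,0.8],0,0.3],
  [[0,0,0.8],0,0.3],
  [[0,0,0.8],0,0.3],
  [[0,0,0.4],0,0.3],
  [[0,0,0],0,0.3],
])

```text
clock: 38.28
tool_pos: [445.1, 361.2, 28.4]
orientation: [[-0.764, 0.645, -0.001], [0.645, 0.764, -0.001], [0.001, -0.001, -1.0]]
force: [-0.2, 0.7, -0.2]
gripper_width: 0.644
grip_force: 0.0
```

move_arm([
  [[0,0,0],0,-1],
  [[0,0,0],0,-1],
  [[0,0,0],0,-1],
  [[0,0,0],0,-1],
  [[0,0,0],0,-1],
  [[0,0,0],0,-1],
])

```text
clock: 39.02
tool_pos: [446.1, 362.0, 30.0]
orientation: [[-0.764, 0.645, 0.001], [0.645, 0.764, 0.001], [-0.0, 0.001, -1.0]]
force: [-0.8, -0.2, 6.0]
gripper_width: 0.222
grip_force: 50.6
```

move_arm([
  [[0,0,-0.3],0,-1],
  [[0,0,-0.6],0,-1],
  [[0,0,-1],0,-1],
  [[0,0,-1],0,-1],
  [[0,0,-1],0,-1],
  [[0,0,-1],0,-1],
  [[0,0,-1],0,-1],
  [[0,0,-1],0,-1],
])

```text
clock: 40.02
tool_pos: [445.7, 361.5, 168.7]
orientation: [[-0.764, 0.645, 0.0], [0.645, 0.764, -0.0], [-0.0, 0.0, -1.0]]
force: [0.1, 0.5, -1.3]
gripper_width: 0.217
grip_force: 49.9
```

```bash
python3 - <<'E'
from h import *
s=robot.read_state();print(s["gripper_width"]*85,s["grip_force"])
plan(522,52,150,2.44)
E
```

```text
18.475928908693543 49.88243713974953
pos [445.66 361.45 168.67] yaw 2.441 units xyz [-12.89  -9.36   0.94] turn 0.01 or -26.17 j7 -0.1373955633284823
```

move_arm([
  [[-0.921,-0.669,0],0,-1],
  [[-0.921,-0.669,0],0,-1],
  [[-0.921,-0.669,0],0,-1],
  [[-0.921,-0.669,0],0,-1],
  [[-0.921,-0.669,0],0,-1],
  [[-0.921,-0.669,0],0,-1],
  [[-0.921,-0.669,0],0,-1],
])

```text
clock: 40.9
tool_pos: [483.9, 206.1, 167.9]
orientation: [[-0.764, 0.645, 0.0], [0.645, 0.764, -0.0], [-0.0, -0.0, -1.0]]
force: [-0.4, 0.6, -1.8]
gripper_width: 0.225
grip_force: 49.9
```

move_arm([
  [[-0.921,-0.669,0],0,-1],
  [[-0.921,-0.669,0],0,-1],
  [[-0.921,-0.669,0],0,-1],
  [[-0.921,-0.669,0],0,-1],
  [[-0.921,-0.669,0],0,-1],
  [[-0.921,-0.669,0],0,-1],
  [[-0.921,-0.669,0],0,-1],
  [[0,0,0],0,-1],
])

```text
clock: 41.9
tool_pos: [522.4, 50.2, 167.6]
orientation: [[-0.762, 0.648, -0.0], [0.648, 0.762, -0.0], [-0.0, -0.0, -1.0]]
force: [-0.1, 0.1, -1.7]
gripper_width: 0.22
grip_force: 49.9
```

move_arm([
  [[0,0,0.8],0,-1],
  [[0,0,0.8],0,-1],
  [[0,0,0.8],0,-1],
  [[0,0,0.8],0,-1],
  [[0,0,0.8],0,-1],
  [[0,0,0.8],0,-1],
  [[0,0,0.6],0,-1],
  [[0,0,0],0,-1],
])

```text
clock: 42.9
tool_pos: [521.2, 52.0, 58.2]
orientation: [[-0.764, 0.645, -0.002], [0.645, 0.764, 0.0], [0.002, -0.001, -1.0]]
force: [0.8, -0.5, -1.5]
gripper_width: 0.218
grip_force: 49.9
```

```bash
python3 - <<'E'
from h import *
s=robot.read_state();print(s["gripper_width"]*85,s["grip_force"],s["force"],s["tool_pos"])
look(9)
E
```

```text
18.550164304005044 49.8686358332634 [ 0.76 -0.52 -1.48] [521.25  52.03  58.23]
('top', 39, array([312.1, 191.6]), array([634. ,  64.9]), 'yaw', 1.66, array([5.4, 8.7]))
('side', 30, array([336.1, 200.2]), array([586.5, -45.9]), 'yaw', 1.03, array([4.3, 8.3]))
('side', 78, array([314.7, 217.6]), array([632.4,  33.1]), 'yaw', 1.24, array([ 7.4, 11.8]))
```

move_arm([
  [[0,0,0.1],0,-1],
  [[0,0,0.1],0,-1],
  [[0,0,0],0,-1],
])

```text
clock: 43.38
tool_pos: [522.0, 51.9, 55.3]
orientation: [[-0.764, 0.645, 0.0], [0.645, 0.764, -0.0], [-0.0, -0.0, -1.0]]
force: [-0.7, -0.5, -1.0]
gripper_width: 0.218
grip_force: 49.9
```

move_arm([
  [[0,0,0],0,-0.1],
  [[0,0,0],0,-0.1],
  [[0,0,0],0,-0.1],
  [[0,0,0],0,-0.1],
])

```text
clock: 43.88
tool_pos: [522.0, 52.0, 55.3]
orientation: [[-0.764, 0.645, 0.0], [0.645, 0.764, -0.0], [-0.0, 0.0, -1.0]]
force: [-0.4, -0.8, -0.4]
gripper_width: 0.446
grip_force: 0.0
```

move_arm([
  [[0,0,-0.5],0,-0.1],
  [[0,0,-1],0,-0.1],
  [[0,0,-1],0,-0.1],
  [[0,0,-1],0,-0.1],
  [[0,0,-1],0,-0.1],
  [[0,0,-1],0,-1],
  [[0,0,-1],0,-1],
  [[0,0,0],0,-1],
])

```text
clock: 44.88
tool_pos: [523.1, 52.1, 187.1]
orientation: [[-0.764, 0.645, 0.003], [0.645, 0.764, -0.001], [-0.003, 0.002, -1.0]]
force: [0.2, -1.1, 0.7]
gripper_width: -0.002
grip_force: 0.0
```

```bash
python3 - <<'E'
from h import *
look(10)
plan(462.8,-212.3,130,1.57)
E
```

```text
('side', 78, array([339.9, 201.5]), array([574.6, -43. ]), 'yaw', 2.63, array([ 8.4, 12.2]))
('side', 82, array([314.8, 217.7]), array([632.1,  33.2]), 'yaw', 1.18, array([ 7.6, 12.2]))
pos [521.79  51.78 185.07] yaw 2.44 units xyz [ -6.26 -11.99   2.76] turn 7.25 or -18.93 j7 0.5602497874114816
```

move_arm([
  [[-0.522,-0.999,0],0,-1],
  [[-0.522,-0.999,0],0,-1],
  [[-0.522,-0.999,0],0,-1],
  [[-0.522,-0.999,0],0,-1],
  [[-0.522,-0.999,0],0,-1],
  [[-0.522,-0.999,0],0,-1],
])

```text
clock: 45.72
tool_pos: [491.6, -80.6, 184.2]
orientation: [[-0.764, 0.645, -0.002], [0.645, 0.764, 0.001], [0.002, -0.001, -1.0]]
force: [0.5, -0.5, 0.2]
gripper_width: 0.001
grip_force: 0.0
```

move_arm([
  [[-0.522,-0.999,0],0,-1],
  [[-0.522,-0.999,0],0,-1],
  [[-0.522,-0.999,0],0,-1],
  [[-0.522,-0.999,0],0,-1],
  [[-0.522,-0.999,0],0,-1],
  [[-0.522,-0.999,0],0,-1],
  [[0,0,0],0,-1],
])

```text
clock: 46.6
tool_pos: [462.0, -213.4, 184.1]
orientation: [[-0.762, 0.647, -0.002], [0.647, 0.762, 0.001], [0.002, -0.0, -1.0]]
force: [0.3, 0.9, -0.1]
gripper_width: 0.0
grip_force: 0.0
```

move_arm([
  [[0,0,0.39],-0.93,-1],
  [[0,0,0.39],-0.93,-1],
  [[0,0,0.39],-0.93,-1],
  [[0,0,0.39],-0.93,-1],
  [[0,0,0.39],-0.93,-1],
  [[0,0,0.39],-0.93,-1],
  [[0,0,0.39],-0.93,-1],
  [[0,0,0],0,-1],
])

```text
clock: 47.6
tool_pos: [462.8, -210.3, 129.8]
orientation: [[-0.997, -0.081, -0.002], [-0.081, 0.997, 0.002], [0.001, 0.002, -1.0]]
force: [0.5, -0.6, -0.4]
gripper_width: 0.0
grip_force: 0.0
```

```bash
python3 - <<'E'
from h import *
look(11)
plan(462.8,-212.3,91,3.22)
a=cv2.imread('pics/top11.png');b=cv2.imread('pics/side11.png')
a=cv2.resize(a[165:260,285:445],(640,380),interpolation=cv2.INTER_CUBIC)
cv2.imwrite('pics/c4.png',a)
b=cv2.resize(b[110:260,280:440],(640,600),interpolation=cv2.INTER_CUBIC);cv2.imwrite('pics/c5.png',b)
E
```

```text
('top', 68, array([314.2, 192.8]), array([629.6,  57.4]), 'yaw', 1.22, array([ 6.2, 12.6]))
('top', 69, array([335.5, 209.3]), array([573.2, -17.8]), 'yaw', 2.69, array([ 6.5, 12. ]))
('top', 72, array([315.7, 222.8]), array([524.9,  50.2]), 'yaw', 2.41, array([ 6.5, 12.5]))
('side', 80, array([340.1, 201.8]), array([573.6, -42. ]), 'yaw', 2.49, array([ 8.1, 13.2]))
('side', 79, array([314.6, 217.7]), array([632.5,  33.3]), 'yaw', 1.23, array([ 7.4, 11.9]))
('side', 87, array([352.2, 222.1]), array([524.7,  26.9]), 'yaw', 2.27, array([ 7.3, 13.5]))
pos [ 463.29 -211.11  130.64] yaw -3.062 units xyz [ 0.03 -0.06  1.98] turn 0.01 or -26.17 j7 1.8610616216347866
```

View pics/c4.png

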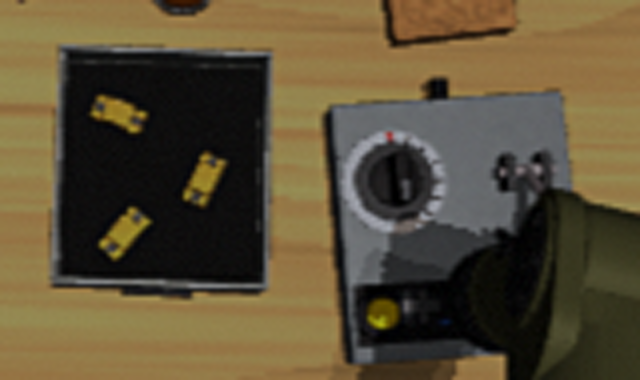

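View pics/c5.png

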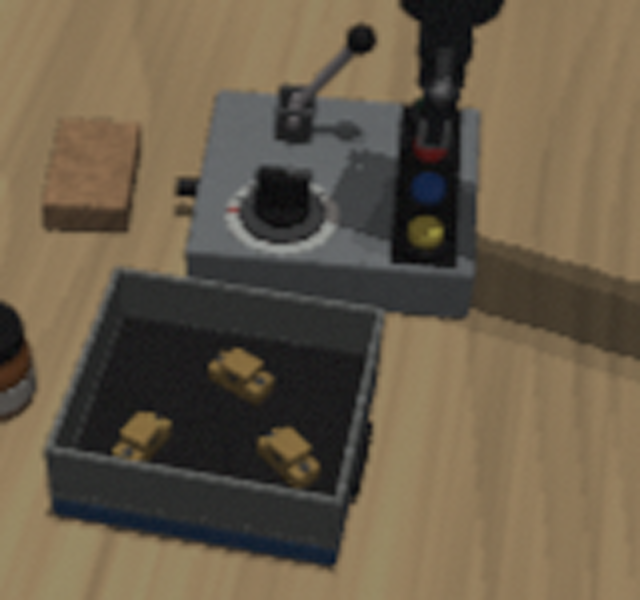

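Both crops show three shoes flat and apart in the tub, and the knob bar in line with the red tick. The fingers are over blue.

move_arm([
  [[0,-0.06,0.8],0,-1],
  [[0,0,0.7],0,-1],
  [[0,0,0.2],0,-1],
  [[0,0,0.2],0,-1],
  [[0,0,0.2],0,-1],
  [[0,0,0],0,-1],
])

```text
clock: 48.45
tool_pos: [463.4, -213.1, 88.8]
orientation: [[-0.997, -0.08, 0.0], [-0.08, 0.997, -0.0], [-0.0, -0.0, -1.0]]
force: [-0.6, 0.2, 2.1]
gripper_width: 0.004
grip_force: 1.0
```

move_arm([
  [[0,0,0.1],0,-1],
  [[0,0,0.1],0,-1],
  [[0,0,0],0,-1],
  [[0,0,0],0,-1],
])

```text
clock: 48.95
tool_pos: [463.4, -213.2, 85.1]
orientation: [[-0.997, -0.08, 0.0], [-0.08, 0.997, -0.0], [-0.0, -0.0, -1.0]]
force: [-1.8, 1.4, 5.4]
gripper_width: -0.001
grip_force: 2.7
```

move_arm([
  [[0,0,0.08],0,-1],
  [[0,0,0],0,-1],
  [[0,0,-0.45],0,-1],
  [[0,0,-0.45],0,-1],
  [[0,0,0],0,-1],
])

```text
clock: 49.58
tool_pos: [463.6, -213.7, 101.7]
orientation: [[-0.997, -0.08, 0.001], [-0.08, 0.997, -0.001], [-0.001, -0.001, -1.0]]
force: [-0.1, -0.1, -0.2]
gripper_width: 0.0
grip_force: 0.0
```

move_arm([
  [[0,0.85,0],0,-1],
  [[0,0.85,0],0,-1],
  [[0,0.85,0],0,-1],
  [[0,0,0],0,-1],
  [[0,0,0],0,-1],
])

```text
clock: 50.2
tool_pos: [459.2, -162.7, 101.2]
orientation: [[-0.997, -0.08, 0.0], [-0.08, 0.997, -0.001], [-0.0, -0.001, -1.0]]
force: [1.1, -0.9, -0.4]
gripper_width: -0.002
grip_force: 0.0
```

move_arm([
  [[0,0,0.25],0,-1],
  [[0,0,0.25],0,-1],
  [[0,0,0.2],0,-1],
  [[0,0,0.15],0,-1],
  [[0,0,0.05],0,-1],
  [[0,0,0],0,-1],
  [[0,0,0],0,-1],
])

```text
clock: 51.08
tool_pos: [459.2, -162.9, 84.8]
orientation: [[-0.997, -0.08, -0.002], [-0.08, 0.997, -0.002], [0.002, -0.002, -1.0]]
force: [-7.2, 0.9, 19.1]
gripper_width: -0.003
grip_force: 9.4
```

move_arm([
  [[0,0,-0.45],0,-1],
  [[0,0,-0.45],0,-1],
  [[0,0,0],0,-1],
  [[0,-0.85,0],0,-1],
  [[0,-0.85,0],0,-1],
  [[0,-0.85,0],0,-1],
  [[0,0,0],0,-1],
  [[0,0,0],0,-1],
])

```text
clock: 52.08
tool_pos: [463.2, -212.8, 100.9]
orientation: [[-0.997, -0.08, -0.0], [-0.08, 0.997, 0.001], [0.0, 0.001, -1.0]]
force: [0.7, 0.2, -0.1]
gripper_width: -0.002
grip_force: 0.0
```

move_arm([
  [[0,0,0.25],0,-1],
  [[0,0,0.25],0,-1],
  [[0,0,0.2],0,-1],
  [[0,0,0.15],0,-1],
  [[0,0,0.05],0,-1],
  [[0,0,0],0,-1],
  [[0,0,0],0,-1],
])

```text
clock: 52.95
tool_pos: [463.3, -212.8, 84.8]
orientation: [[-0.997, -0.081, -0.002], [-0.081, 0.997, -0.001], [0.002, -0.001, -1.0]]
force: [-6.7, 2.9, 17.5]
gripper_width: 0.0
grip_force: 9.0
```

move_arm([
  [[0,0,-0.45],0,-1],
  [[0,0,-0.45],0,-1],
  [[0,0,-1],0,-1],
  [[0.25,0,0],0,-1],
  [[0,0,0],0,-1],
])

```text
clock: 53.58
tool_pos: [457.6, -214.1, 121.1]
orientation: [[-0.997, -0.079, -0.001], [-0.079, 0.997, -0.001], [0.001, -0.001, -1.0]]
force: [0.1, -1.0, -0.8]
gripper_width: -0.002
grip_force: 0.0
```

move_arm([
  [[0,-1,0],0,-1],
  [[0,-1,0],0,-1],
  [[0,-1,0],0,-1],
  [[0,-1,0],0,-1],
  [[0,-1,0],0,-1],
  [[0,0,0],0,-1],
  [[0,0,0],0,-1],
])

```text
clock: 54.45
tool_pos: [466.4, -312.4, 121.0]
orientation: [[-0.997, -0.081, -0.0], [-0.081, 0.997, 0.001], [0.0, 0.001, -1.0]]
force: [0.2, -0.5, -0.1]
gripper_width: -0.003
grip_force: 0.0
```

```bash
python3 - <<'E'
from h import *
plan(466.5,-311,101,3.22)
im=robot.grab_frame("side");cv2.imwrite('pics/c6.png',cv2.resize(im[100:190,310:430,::-1],(640,480),interpolation=cv2.INTER_CUBIC))
E
```

```text
pos [ 466.43 -312.44  120.99] yaw -3.06 units xyz [-0.01  0.07  1.  ] turn 0.02 or -26.16 j7 1.9625749502715588
```

View pics/c6.png

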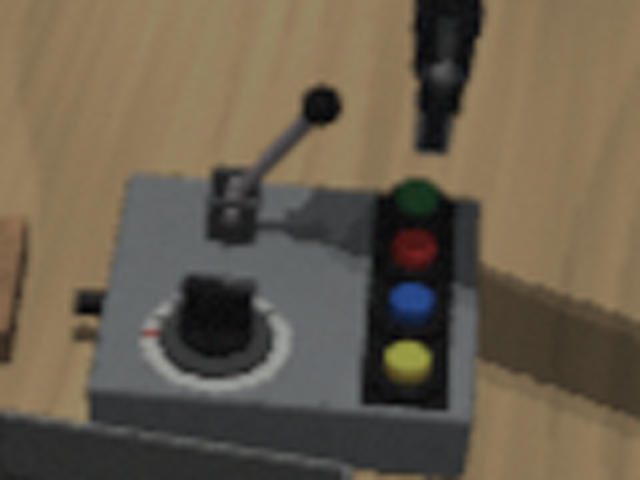

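move_arm([
  [[0,0.05,1],0,-1],
  [[0,0,0.25],0,-1],
  [[0,0,0.25],0,-1],
  [[0,0,0.2],0,-1],
  [[0,0,0.15],0,-1],
  [[0,0,0.05],0,-1],
  [[0,0,0],0,-1],
  [[0,0,0],0,-1],
])

```text
clock: 55.5
tool_pos: [466.1, -312.0, 84.9]
orientation: [[-0.997, -0.08, -0.002], [-0.08, 0.997, -0.001], [0.002, -0.0, -1.0]]
force: [-6.5, 3.8, 14.8]
gripper_width: -0.002
grip_force: 7.4
```

move_arm([
  [[0,0,-0.45],0,-1],
  [[0,0,-0.45],0,-1],
  [[0,0,-0.9],0,-1],
  [[0,0,-0.9],0,-1],
  [[0,0,-1],0,-1],
  [[0,0.88,0],0,-1],
  [[0,0,0],0,-1],
  [[0,0,0],0,-1],
])

```text
clock: 56.5
tool_pos: [464.3, -294.4, 156.5]
orientation: [[-0.997, -0.081, -0.001], [-0.081, 0.997, 0.0], [0.001, 0.0, -1.0]]
force: [0.3, 0.3, -0.6]
gripper_width: -0.0
grip_force: 0.0
```

move_arm([
  [[-0.5,0,0],0,-1],
  [[-0.5,0,0],0,-1],
  [[-0.5,0,0],0,-1],
  [[-0.5,0,0],0,-1],
  [[-0.5,0,0],0,-1],
  [[-0.5,0,0],0,-1],
  [[0,0,0],0,-1],
])

```text
clock: 57.38
tool_pos: [525.4, -289.9, 157.0]
orientation: [[-0.997, -0.081, 0.001], [-0.081, 0.997, 0.0], [-0.001, -0.0, -1.0]]
force: [-1.2, 0.5, -0.2]
gripper_width: 0.0
grip_force: 0.5
```

```bash
python3 - <<'E'
from h import *
s=robot.read_state();print(s["tool_pos"],s["force"])
im=robot.grab_frame("side");cv2.imwrite('pics/c7.png',cv2.resize(im[100:190,310:430,::-1],(640,480),interpolation=cv2.INTER_CUBIC))
E
```

```text
[ 525.43 -289.86  156.96] [-1.24  0.53 -0.16]
```

View pics/c7.png

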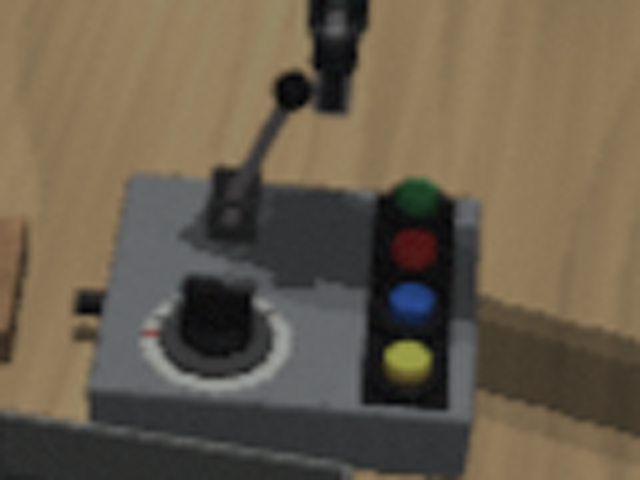

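The fingers are on the ball at about (365,117) and it is moving away.

move_arm([
  [[-0.5,0,0],0,-1],
  [[-0.5,0,0],0,-1],
  [[-0.5,0,0],0,-1],
  [[-0.5,0,0],0,-1],
  [[-0.5,0,0],0,-1],
  [[-0.5,0,0],0,-1],
  [[0,0,0],0,-1],
])

```text
clock: 58.3
tool_pos: [584.5, -285.0, 156.2]
orientation: [[-0.997, -0.081, -0.001], [-0.081, 0.997, 0.001], [0.001, 0.001, -1.0]]
force: [-2.9, -0.2, -1.5]
gripper_width: 0.0
grip_force: 1.6
```

move_arm([
  [[-0.2,0,0],0,-1],
  [[-0.2,0,0],0,-1],
  [[-0.2,0,0],0,-1],
  [[0,0,0],0,-1],
])

```text
clock: 58.8
tool_pos: [596.1, -284.5, 156.8]
orientation: [[-0.997, -0.08, -0.001], [-0.08, 0.997, -0.0], [0.001, -0.0, -1.0]]
force: [-4.5, -1.1, -4.2]
gripper_width: -0.002
grip_force: 2.4
```

move_arm([
  [[-0.15,0,0],0,-1],
  [[0,0,0],0,-1],
  [[0,0,0],0,-1],
])

```text
clock: 59.18
tool_pos: [598.8, -284.3, 156.9]
orientation: [[-0.997, -0.08, -0.001], [-0.08, 0.997, -0.0], [0.001, -0.0, -1.0]]
force: [-5.6, -1.9, -3.7]
gripper_width: 0.006
grip_force: 2.6
```

move_arm([
  [[-0.15,0,0],0,-1],
  [[-0.1,0,0],0,-1],
  [[0,0,0],0,-1],
])

```text
clock: 59.55
tool_pos: [603.3, -284.0, 156.5]
orientation: [[-0.997, -0.08, -0.002], [-0.08, 0.997, -0.0], [0.002, -0.0, -1.0]]
force: [-4.6, -1.1, -5.0]
gripper_width: -0.002
grip_force: 3.0
```

move_arm([
  [[-0.1,0,0],0,-1],
  [[0,0,0],0,-1],
])

```text
clock: 59.8
tool_pos: [604.8, -284.0, 156.3]
orientation: [[-0.997, -0.08, -0.004], [-0.08, 0.997, -0.0], [0.004, 0.0, -1.0]]
force: [-7.5, -2.9, -4.3]
gripper_width: 0.004
grip_force: 3.4
```

move_arm([
  [[-0.15,0,0],0,-1],
  [[0,0,0],0,-1],
])

```text
clock: 60.05
tool_pos: [605.6, -284.0, 155.9]
orientation: [[-0.997, -0.079, -0.009], [-0.079, 0.997, -0.0], [0.009, 0.0, -1.0]]
force: [-12.5, -2.0, -1.6]
gripper_width: 0.003
grip_force: 6.2
```

move_arm([
  [[-0.1,0,0],0,-1],
  [[0,0,0],0,-1],
])

```text
clock: 60.3
tool_pos: [606.2, -283.9, 155.7]
orientation: [[-0.997, -0.079, -0.012], [-0.079, 0.997, -0.0], [0.012, 0.001, -1.0]]
force: [-16.3, -0.7, 0.9]
gripper_width: -0.006
grip_force: 8.0
```

```bash
python3 - <<'E'
from h import *
s=robot.read_state();print(s["tool_pos"],s["force"])
im=robot.grab_frame("side");cv2.imwrite('pics/c8.png',cv2.resize(im[100:190,310:430,::-1],(640,480),interpolation=cv2.INTER_CUBIC))
E
```

```text
[ 606.17 -283.94  155.65] [-16.28  -0.68   0.9 ]
```

View pics/c8.png

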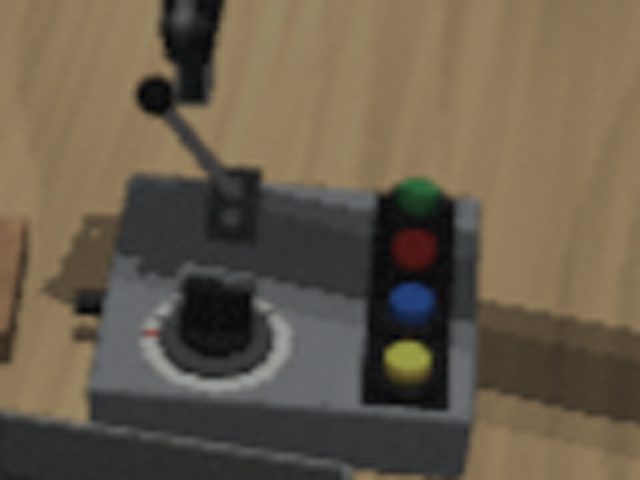

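The lever leans fully away at its stop, with force up to 16 N and travel stalled. I back off so it springs home.

move_arm([
  [[1,0,0],0,-1],
  [[1,0,0],0,-1],
  [[1,0,0],0,-1],
  [[1,0,0],0,-1],
  [[1,0,0],0,-1],
  [[1,0,0],0,-1],
  [[1,0,0],0,-1],
  [[0.8,0,0],0,-1],
])

```text
clock: 61.35
tool_pos: [457.3, -295.4, 158.6]
orientation: [[-0.997, -0.081, 0.005], [-0.081, 0.997, -0.002], [-0.004, -0.002, -1.0]]
force: [-0.1, 0.6, -0.4]
gripper_width: 0.001
grip_force: 0.0
```

move_arm([
  [[0,0,-1],0,-1],
  [[0,0,-1],0,-1],
  [[0,0,-1],0,-1],
  [[0,0,-1],0,-1],
  [[0,0,-1],0,-1],
  [[0,0,0],0,-1],
  [[0,0,0],0,-1],
  [[0,0,0],0,-1],
])

```text
clock: 62.35
tool_pos: [455.3, -295.3, 256.2]
orientation: [[-0.997, -0.08, -0.001], [-0.08, 0.997, 0.001], [0.001, 0.001, -1.0]]
force: [-0.7, 0.1, -0.5]
gripper_width: 0.002
grip_force: 0.0
```

```bash
python3 - <<'E'
from h import *
look(12)
s=robot.read_state();print(s["tool_pos"],s["force"])
b=cv2.imread('pics/side12.png');cv2.imwrite('pics/c9.png',cv2.resize(b[110:400,200:440],None,fx=2,fy=2,interpolation=cv2.INTER_CUBIC))
E
```

```text
('top', 68, array([314.2, 192.8]), array([629.6,  57.4]), 'yaw', 1.22, array([ 6.2, 12.6]))
('top', 70, array([335.6, 209.4]), array([573. , -17.8]), 'yaw', 2.7, array([ 6.6, 12. ]))
('top', 73, array([315.7, 222.7]), array([525.1,  50.2]), 'yaw', 2.43, array([ 6.6, 12.5]))
('side', 79, array([340. , 201.7]), array([574.1, -42.5]), 'yaw', 2.54, array([ 8.5, 12.7]))
('side', 79, array([314.6, 217.7]), array([632.5,  33.3]), 'yaw', 1.23, array([ 7.4, 11.9]))
('side', 85, array([352.2, 222.1]), array([524.7,  26.8]), 'yaw', 2.26, array([ 7.4, 13.3]))
[ 455.48 -295.25  256.36] [-0.57 -0.7   0.12]
```

View pics/c9.png

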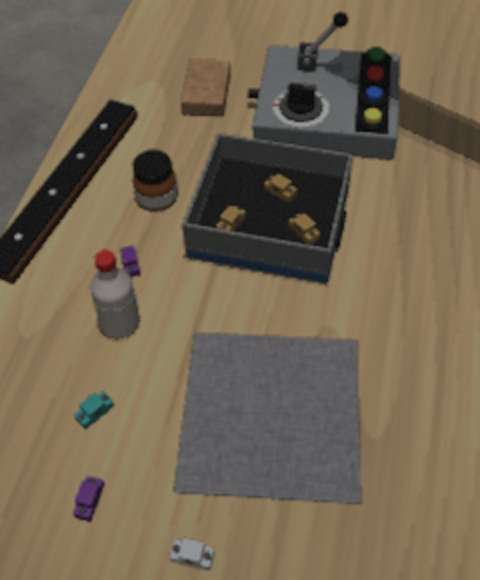

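The lever is back at rest, the three shoes lie flat in the tub, the pad is empty and the bystanders have not moved. I hand the job in.

```bash
python3 -c "
from workcell import robot
print(robot.job_done())"
```

```text
the job is handed in; nothing more can be done
None
```

I finished the job in the order asked and handed it in at about 62 s; the hand-in returned no verdict. The knob is back on its zero stop, and the three brass shoes present lie flat and apart in the tub. Blue, yellow, blue and green were each pressed fully down and released, with red untouched, and the lever was pushed to its stop and sprang back.

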